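Load a specimen holder into the spring-loaded magazine

ROBOT

A 7-joint arm with a two-finger parallel gripper is mounted at the origin on the work surface. World frame = base frame: x ahead of the robot, y to its left, z up, the work surface at z = 0. Lengths are in m, angles in rad, forces in N, time in s.
With the tool pointing down it reaches from about 0.425 to 0.825 m from the base axis. Payload 3.6 kg.
Tool frame: the origin (TCP) lies at the very end of the fingers, on their centre line; the grasp point (between the pads) lies 19 mm behind it (env.tcp_to_grasp is the distance from the TCP to the grasp point, in m); z points along the fingers, y is the direction in which the jaws open and shut (so a half turn about z gives the same grasp; the last joint's range is limited). The gripper opens to 85 mm and grips with 20 to 120 N. Pads are 22 mm wide; open, the fingers measure 114 mm over their backs; the gripper's body (76 mm by 85 mm) begins 54 mm behind the grasp point. The pads swing forward as they close: fully open they stand 13 mm farther back than shut.
Start: joints at [-1.244, 0.615, -0.013, 1.423, 0.008, 1.103, -0.04], TCP at [0.225, 0.61, 0.231] pointing down, gripper open.
Joint ranges: [-3.12, 3.12], [-0.3, 2.06], [-1.34, 1.32], [0.26, 2.42], [-1.36, 4.5], [0.01, 1.98], [-2.84, 2.84]. Speed limits (rad/s): [2.79, 2.79, 3.14, 3.14, 3.14, 3.14, 3.14].

INTERFACE

Orientations are given as a 3x3 rotation matrix whose columns are the frame's x, y, z axes.
In Python, from rig import readout, snapshot, camera_params, job, env gives the robot as it stands. The module is installed in compiled form; this text tells all that it offers.
- The arm moves only by the tool send_rows, never from a script. Its argument "targets" is a list of rows, each an object with "offset": the shift along the tool's x, y, z in m, a list of three; "roll": the turn about the tool's z in degrees. A call has 1 to 12 rows; each row shifts and turns the pose as measured when the row begins, along the tool's axes as they then stand; what a row does not reach is not made up. A row lasts 1/10 s, in which the tool goes at most 50 mm and 8.59 degrees, less where a joint would pass 70% of its speed; a pose out of reach is approached as far as the arm can. A call is refused whole if a number of a shift passes 0.05 or a number of a turn 8.59, either way. A call with a gripper value outside its range is refused whole. "gripper" is the opening in per cent of the stroke, from 0 (shut) to 100 (fully open), set as the call begins (left out, the last holds). The fingers move at their own pace and stop on an object; "grip_force" is the grip in N (left out, the last holds). Time passes only in rows, so rows that do not move let the fingers close. It gives the time, the measured TCP pose, the force and the opening at its end, in the units of the state.
- readout.get_obs(): the state, without advancing time (a new reading comes with each control period).
- snapshot(name): name is "scene" or "side" or "wrist"; returns the picture (420x560x3 uint8, blue, green, red); there is no depth.
- camera_params(name): a dict with "intrinsics" (3x3 intrinsics, pixels), "cam_to_world" (4x4, takes a point from camera to world coordinates); the wrist camera has in their place "hand_eye" (4x4, takes a point from camera to tool coordinates, whose origin is the TCP and whose axes are the flange's). Camera axes: x right, y down, z forward; pixel columns grow to the right and rows downward; lengths in m; the calibration is good to about 2 mm. A picture is of the moment at which its call begins: read the wrist's pose just before it. camera_params takes no time and is no camera call.
- job.job_done(): hands the job in, once; it reports no verdict.
The state is a dict: "t": time; "joint_positions": joint angles; "qd": joint speeds; "joint_torque": joint torques, N m; "tcp_pos": TCP position; "ee_rot": TCP orientation; "ft_force": force on the tool from outside, world axes, zero at the start; "torque": the same for the moment, N m; "grip_width": finger opening in m.
Only numpy, scipy, OpenCV 4.12 (cv2) and the standard library are available. Lean on these libraries where they do the work, as an engineer would, in place of code of your own. Each camera call takes 0.05 s, during which the arm holds its last target.

TASK

Load the specimen holder with the wide foot into the spring-loaded magazine column: set it upright in the mouth, foot down and head up, and push it down against the spring until both side catches have snapped over the top of its foot and it stays down by itself. Then let go of it. Leave the similar holder with the narrow foot where it stands.

Things in the scene. Friction and masses are not known exactly. Their poses are not given: they have to be found in the camera images.
- wide_holder_mid (a point): Holder to load: bare steel, round, 105 mm tall, about 0.2 kg, standing on the table. Flat foot 58 mm wide, 14 mm thick; slim neck 12 mm; grip head 22 mm wide from 67 to 105 mm above the underside. This point: on its axis half-way up, 52.5 mm above the underside; z up towards the head.
- narrow_holder_mid (a point): A bystander to be left alone: the same steel holder, of the same height, neck and head, but with a foot only 36 mm in diameter. This point is on its axis half-way up, 52.5 mm above the underside.
- magazine_mouth (a point): Fixed square aluminium column, 98 mm wide, 110 mm high; mouth 78 mm square, 10 mm walls. Point: mouth centre, level with the rim; z up, x and y along its sides. Inside, a grey plunger plate rests 16 mm below the rim. Sprung steel leaves on the two y walls slope in and down: the foot pushes them aside; with its underside 58 mm below the rim they snap in over it. The head stays above the rim.
- follower (a joint): Travel of the plunger plate, m: 0 up (empty), 0.05 bottom stop. Spring pushes up with 4 N at 0, rising evenly to 14 N at 0.040 and 16.5 N at 0.05; the catch leaves add a few N. They snap over the wide foot at 0.040 to 0.042; pushing to 0.047 makes sure, and once let go it springs back to about 0.034 against them.
Things that resemble listed ones, but are neither listed nor needed, are in the scene too. What is shaped like the part that bears wide_holder_mid but yellow is not meant. Leave any blue look-alike of the part that bears magazine_mouth alone.

How it is judged:
At the end, for the whole second after the job is handed in: The wide-footed holder stands in the magazine within 18 mm of its axis and 11 degrees of upright, held down at rest by the catches: plunger pressed in over 28 mm, holder's mid-point at most 12 mm above the rim. The narrow-footed holder is within 30 mm of its start (value of joint follower above 0.028 m and z of wide_holder_mid in the frame of magazine_mouth below 0.012 m and horizontal distance between wide_holder_mid and magazine_mouth below 0.018 m and angle between wide_holder_mid's own z axis and vertical below 0.2 rad and velocity of joint follower below 0.01 m/s and distance of narrow_holder_mid from where it was at the start of the episode below 0.03 m); the robot touches nothing.
It fails at once if the narrow-footed holder is knocked over or moved away by more than 30 mm (distance of narrow_holder_mid from where it was at the start of the episode above 0.03 m).
It also fails if it takes over 42 s, if anything falls off the work surface, if the arm or the gripper's body presses on something with over 40 N, if the wrist force passes 120 N, or if a joint passes its speed limit or range.

## Working session

There is one attempt and no reset: what is moved stays moved. The work goes in short steps, Python scripts to look and compute and a tool call to move; the robot and the scene stay as the last step left them, time stands still between calls to the robot, and variables do not carry over. Pictures are saved under pics/ and viewed, and the job is handed in when it is done.

Besides the shell and the picture viewer there is one more tool, called as name(argument=value, ...) on one line, values as JSON. send_rows: Moves the arm, as the interface text tells. Its arguments: {"type":"object","properties":{"targets":{"type":"array"},"gripper":{"type":"number"},"grip_force":{"type":"number"}},"required":["targets"]}

```bash
mkdir -p pics; python3 - <<'E'
from rig import readout, snapshot, camera_params, env
import cv2, numpy as np, json
np.set_printoptions(precision=4,suppress=True)
o=readout.get_obs()
for k,v in o.items(): print(k,np.array(v))
print(env.tcp_to_grasp)
for n in ("scene","side","wrist"):
    cv2.imwrite(f"pics/{n}0.png",snapshot(n)); 
    for k,v in camera_params(n).items(): print(n,k,np.array(v).tolist())
E
```

```text
t 0.0
joint_positions [-1.2435  0.6159 -0.0126  1.4249  0.0081  1.1034 -0.0404]
qd [ 0.0008  0.0003  0.0008  0.0002  0.0007 -0.0004  0.0011]
joint_torque [ -0.0003 -46.9224   0.2591 -17.1036   0.0099   0.0097  -0.    ]
tcp_pos [0.225  0.609  0.2301]
ee_rot [[-0.9381  0.3464 -0.0008]
 [ 0.3464  0.9381 -0.0025]
 [-0.0001 -0.0026 -1.    ]]
ft_force [0.5338 0.1717 1.472 ]
torque [ 0.0112 -0.0232  0.0457]
grip_width 0.08527382118853298
0.0187
scene intrinsics [[401.77314701827015, 0.0, 279.2512355611625], [0.0, 401.77314701827015, 206.21106812792553], [0.0, 0.0, 1.0]]
scene cam_to_world [[0.7814867929810757, 0.39537840569179694, -0.4826534043273351, 0.9866135129027668], [0.6236472898333062, -0.5179535162955599, 0.5854811806033028, -0.533467295649602], [-0.018505412173880867, -0.7585512977180107, -0.6513505035313911, 0.683245175711495], [0.0, 0.0, 0.0, 1.0]]
side intrinsics [[481.2508726554779, 0.0, 278.20409908696166], [0.0, 481.2508726554779, 216.4869081839509], [0.0, 0.0, 1.0]]
side cam_to_world [[0.9633391678561953, -0.16208905787178, 0.21378677459649378, 0.32244818173582884], [-0.26808559778083235, -0.5507463247660512, 0.7904483525311324, -0.7718189772969833], [-0.010380748365464789, -0.8187830134259787, -0.5740092481732735, 0.6675902397112004], [0.0, 0.0, 0.0, 1.0]]
wrist intrinsics [[313.77079064490135, 0.0, 279.75862385211394], [0.0, 313.77079064490135, 208.8949458773754], [0.0, 0.0, 1.0]]
wrist hand_eye [[-0.0013962086138383178, -0.9477630405675996, -0.31897220809274857, 0.08100898494696442], [0.9999989907245166, -0.001407155377799978, -0.0001961216171099445, -0.0007472018577829864], [-0.0002629666378332442, -0.31897215998861045, 0.9477640486960586, -0.14462255450788755], [0.0, 0.0, 0.0, 1.0]]
```

View pics/scene0.png

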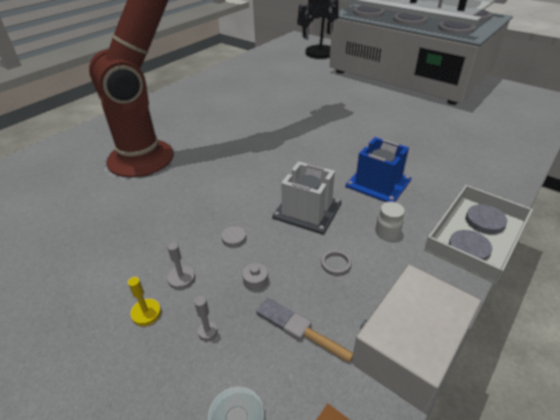

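View pics/side0.png

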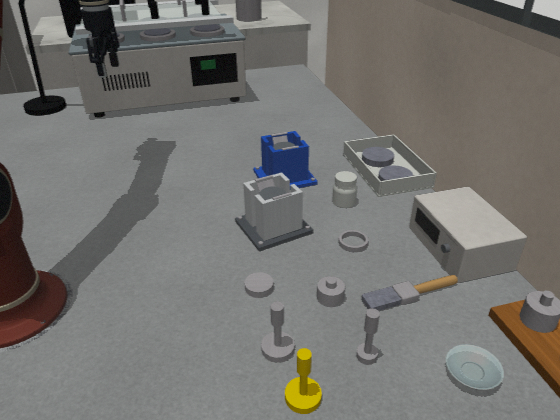

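View pics/wrist0.png

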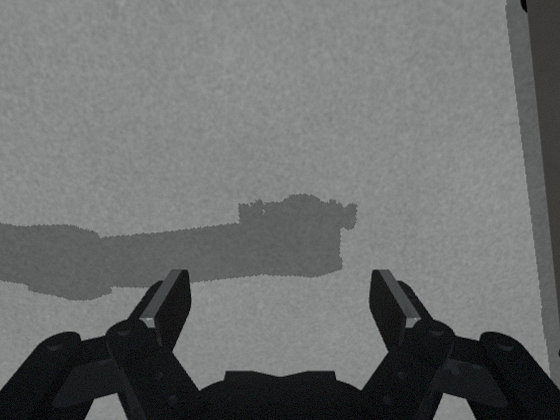

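The wide steel holder appears at scene (180,277) and side (278,347). The narrow one is at scene (206,330) and side (368,353), and the grey magazine at scene (308,195) and side (273,205). Next I'll zoom in.

```bash
python3 - <<'E'
import cv2, numpy as np
def crop(n,x,y,w,h,f):
    im=cv2.imread(f"pics/{n}0.png")[y:y+h,x:x+w]
    im=cv2.resize(im,None,fx=f,fy=f,interpolation=cv2.INTER_CUBIC)
    for i in range(0,w,10):
        cv2.putText(im,str(x+i),(i*f,8),0,.3,(0,0,255),1);cv2.line(im,(i*f,10),(i*f,14),(0,0,255),1)
    for j in range(0,h,10):
        cv2.putText(im,str(y+j),(0,j*f+4),0,.3,(0,0,255),1)
    return im
a=crop("scene",150,230,80,120,5); b=crop("side",250,290,140,80,5)
cv2.imwrite("pics/c1.png",a);cv2.imwrite("pics/c2.png",b)
a=crop("scene",265,150,90,85,6);b=crop("side",225,165,95,90,6)
cv2.imwrite("pics/c3.png",a);cv2.imwrite("pics/c4.png",b)
E
```

```text
(no output)
```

View pics/c1.png

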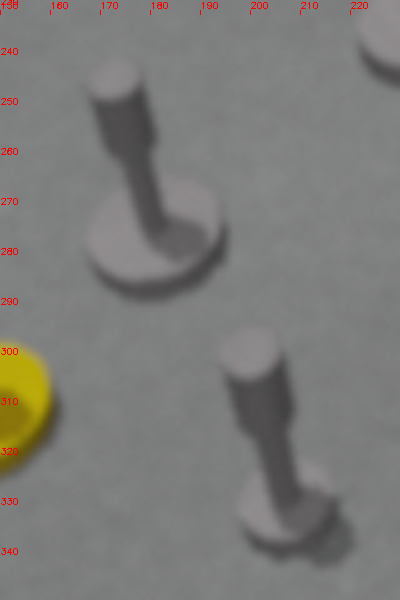

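View pics/c2.png

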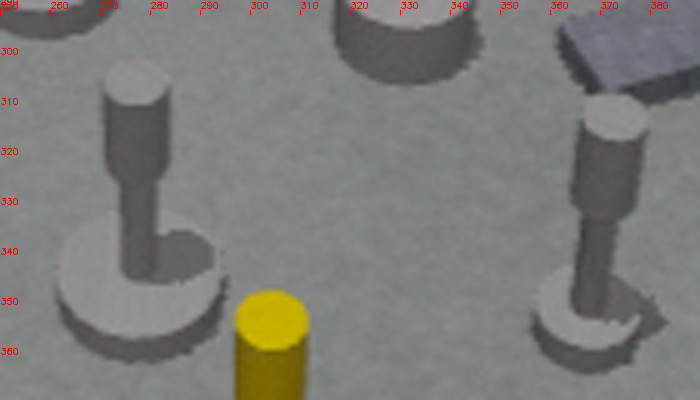

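View pics/c3.png

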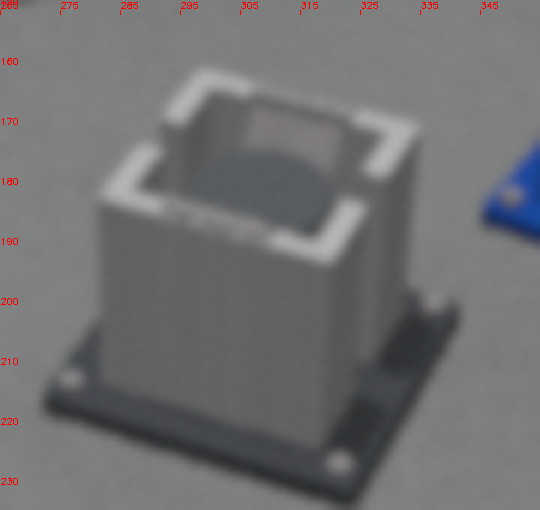

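View pics/c4.png

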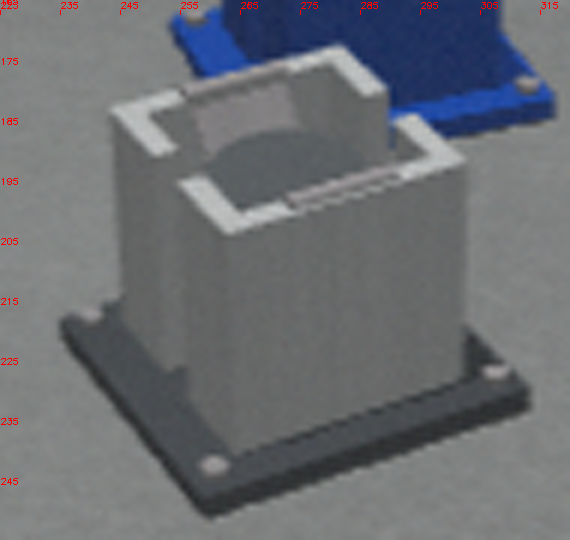

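```bash
cat > h.py <<'E'
import numpy as np
from rig import readout, snapshot, camera_params
np.set_printoptions(precision=4,suppress=True)
def ray(n,p,obs=None):
    c=camera_params(n);K=np.array(c["intrinsics"])
    if n=="wrist":
        T=np.eye(4);T[:3,:3]=obs["ee_rot"];T[:3,3]=obs["tcp_pos"];T=T@np.array(c["hand_eye"])
    else: T=np.array(c["cam_to_world"])
    d=T[:3,:3]@np.linalg.solve(K,[p[0],p[1],1.]); return T[:3,3],d/np.linalg.norm(d)
def onz(n,p,z,obs=None):
    o,d=ray(n,p,obs); return o+d*(z-o[2])/d[2]
def tri(*nps):
    A=0;b=0
    for a in nps:
        o,d=ray(*a);P=np.eye(3)-np.outer(d,d);A=A+P;b=b+P@o
    return np.linalg.solve(A,b)
E
python3 - <<'E'
from h import *
def both(nm,s,d,z): print(nm,"tri",tri(("scene",s),("side",d)),"sc",onz("scene",s,z)[:2],"si",onz("side",d,z)[:2])
both("wide head",(173,246),(277,306),.105)
both("wide foot top",(180,275),(277,345),.014)
both("narrow head",(200.5,300),(371.3,313),.105)
S=[(299.2,161.3),(335,171.2),(319.2,194.2),(281.7,181.7)]
D=[(243.3,183),(282,172.5),(302.7,191.3),(263.7,204.2)]
P=[]
for s,d in zip(S,D):
    both("mag",s,d,.11)
import itertools
for pts,n in((S,"scene"),(D,"side")):
    q=np.array([onz(n,p,.11)[:2] for p in pts]);print(n,q.mean(0),[np.linalg.norm(q[i]-q[i-1]) for i in range(4)],[np.degrees(np.arctan2(*(q[i]-q[i-1])[::-1])) for i in range(4)])
E
```

```text
wide head tri [ 0.4634 -0.2363  0.1027] sc [ 0.4656 -0.2376] si [ 0.4628 -0.2384]
wide foot top tri [ 0.4614 -0.2379  0.0117] sc [ 0.4627 -0.2381] si [ 0.4611 -0.2407]
narrow head tri [ 0.6034 -0.292   0.1019] sc [ 0.6056 -0.2935] si [ 0.6019 -0.2944]
mag tri [0.4911 0.151  0.1065] sc [0.4936 0.1477] si [0.4901 0.1443]
mag tri [0.587  0.1677 0.1084] sc [0.5881 0.1659] si [0.5862 0.1649]
mag tri [0.6068 0.071  0.11  ] sc [0.6077 0.0693] si [0.607  0.0731]
mag tri [0.5131 0.0515 0.1101] sc [0.5111 0.0546] si [0.513  0.0478]
scene [0.5501 0.1094] [np.float64(0.09471652969885076), np.float64(0.09620103883475468), np.float64(0.09858799067193194), np.float64(0.09770497669522514)] [np.float64(100.64272673844395), np.float64(10.889964771023946), np.float64(-78.51801147340315), np.float64(-171.37834595910692)]
side [0.5491 0.1075] [np.float64(0.09912255990589305), np.float64(0.09836550846275892), np.float64(0.09410187056987185), np.float64(0.09732032047508599)] [np.float64(103.36804717157797), np.float64(12.082933549395298), np.float64(-77.27817711762924), np.float64(-164.97115252470596)]
```

send_rows(targets=[{"offset":[-0.035,-0.015,0],"roll":0},{"offset":[-0.035,-0.015,0],"roll":0},{"offset":[-0.035,-0.015,0],"roll":0},{"offset":[-0.035,-0.015,0],"roll":0},{"offset":[-0.035,-0.015,0],"roll":0},{"offset":[-0.035,-0.015,0],"roll":0},{"offset":[-0.035,-0.015,0],"roll":0},{"offset":[-0.035,-0.015,0],"roll":0}], gripper=100)

```text
t: 0.95
tcp_pos: [0.4454, 0.3991, 0.2253]
ee_rot: [[-0.944, 0.329, -0.01], [0.33, 0.944, -0.003], [0.008, -0.006, -1.0]]
ft_force: [-0.4, 0.6, -0.3]
grip_width: 0.0853
```

```bash
python3 - <<'E'
from h import *
o=readout.get_obs();print(o["t"],o["joint_positions"],o["ee_rot"],o["tcp_pos"])
s,d=(135,283),(304,352)
print(tri(("scene",s),("side",d)))
E
```

```text
0.95 [-0.759   0.5422 -0.0092  1.582  -0.0001  1.0266  0.4682] [[-0.9441  0.3295 -0.01  ]
 [ 0.3295  0.9441 -0.0029]
 [ 0.0085 -0.0061 -0.9999]] [0.4454 0.3991 0.2253]
[ 0.4776 -0.3375  0.1008]
```

send_rows(targets=[{"offset":[-0.025,-0.028,-0.001],"roll":0},{"offset":[-0.025,-0.028,-0.001],"roll":0},{"offset":[-0.025,-0.028,-0.001],"roll":0},{"offset":[-0.025,-0.028,-0.001],"roll":0},{"offset":[-0.025,-0.028,-0.001],"roll":0},{"offset":[-0.025,-0.028,-0.001],"roll":0},{"offset":[-0.025,-0.028,-0.001],"roll":0},{"offset":[-0.025,-0.028,-0.001],"roll":0},{"offset":[0,0,0],"roll":0}])

```text
t: 1.85
tcp_pos: [0.5668, 0.1008, 0.2304]
ee_rot: [[-0.94, 0.341, -0.012], [0.341, 0.94, -0.01], [0.007, -0.014, -1.0]]
ft_force: [-0.1, -0.2, -0.0]
grip_width: 0.0853
```

```bash
python3 - <<'E'
from h import *
import cv2,pickle
o=readout.get_obs();im=snapshot("wrist");pickle.dump(o,open("o1.pkl","wb"))
print(o["t"],o["joint_positions"],o["ee_rot"],o["tcp_pos"])
cv2.imwrite("pics/w1.png",im)
E
```

```text
1.85 [-0.2354  0.5046  0.027   1.6371 -0.0063  1.0135  1.0141] [[-0.9399  0.3413 -0.0115]
 [ 0.3414  0.9399 -0.0104]
 [ 0.0073 -0.0137 -0.9999]] [0.5668 0.1008 0.2304]
```

View pics/w1.png

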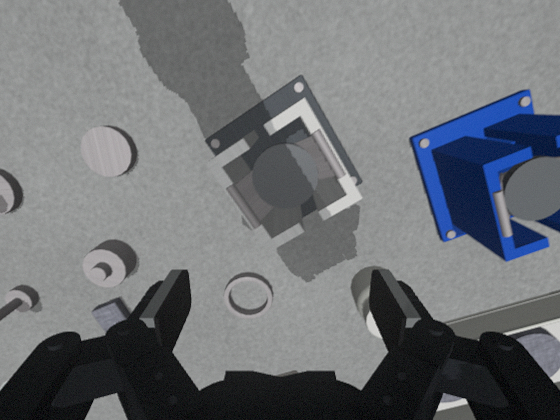

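```bash
python3 - <<'E'
from h import *
import cv2,pickle
im=cv2.imread("pics/w1.png")[70:270,190:390]
cv2.imwrite("pics/w1c.png",cv2.resize(im,None,fx=3,fy=3,interpolation=cv2.INTER_CUBIC))
o=pickle.load(open("o1.pkl","rb"))
print(onz("wrist",(285,170),.094,o))
E
```

```text
[0.5444 0.1112 0.094 ]
```

View pics/w1c.png

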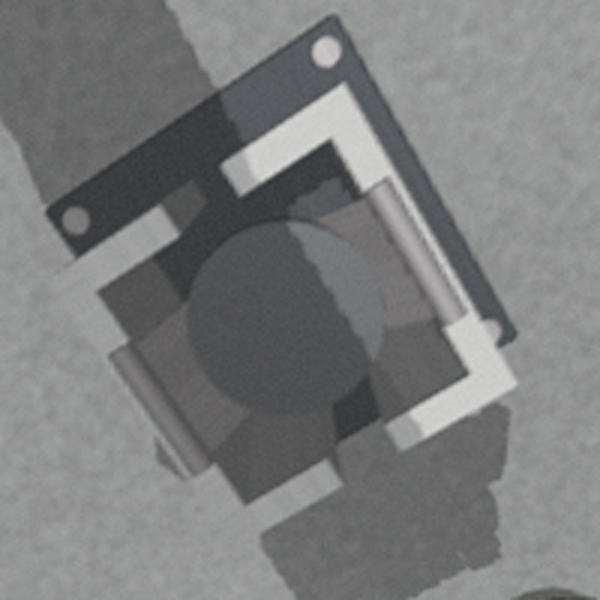

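```bash
python3 - <<'E'
from h import *
import pickle
o=pickle.load(open("o1.pkl","rb"))
f=lambda c,z:onz("wrist",(190+c[0]/3,70+c[1]/3),z,o)[:2]
for C in ([(333,142),(468,375),(247,505),(97,287)],[(347,82),(518,383),(262,535),(60,270)]):
    q=np.array([f(c,.11) for c in C]);print(q,q.mean(0),[np.linalg.norm(q[i]-q[i-1]) for i in range(4)],[np.degrees(np.arctan2(*(q[i]-q[i-1])[::-1])) for i in range(4)])
print(f((286,316),.094))
E
```

```text
[[0.5051 0.1391]
 [0.5804 0.155 ]
 [0.5972 0.0798]
 [0.5196 0.0632]] [0.5506 0.1093] [np.float64(0.07730606739500404), np.float64(0.07697497948280342), np.float64(0.07702940793661317), np.float64(0.07936879274405494)] [np.float64(100.86401544699284), np.float64(11.928967087756225), np.float64(-77.35951042194647), np.float64(-167.8766658736426)]
[[0.4919 0.1475]
 [0.5877 0.168 ]
 [0.6083 0.0807]
 [0.5116 0.0552]] [0.5499 0.1129] [np.float64(0.09440523427620776), np.float64(0.09798493889637717), np.float64(0.08974696222833808), np.float64(0.09996620191163688)] [np.float64(102.07708080135339), np.float64(12.08414507622787), np.float64(-76.72823619457755), np.float64(-165.23393067521715)]
[0.5491 0.1098]
```

send_rows(targets=[{"offset":[-0.002,-0.039,0],"roll":0},{"offset":[-0.002,-0.039,0],"roll":0},{"offset":[-0.002,-0.039,0],"roll":0},{"offset":[-0.002,-0.039,0],"roll":0},{"offset":[-0.002,-0.039,0],"roll":0},{"offset":[-0.002,-0.039,0],"roll":0},{"offset":[-0.002,-0.039,0],"roll":0},{"offset":[-0.002,-0.039,0],"roll":0},{"offset":[0,0,0],"roll":8},{"offset":[0,0,0],"roll":8},{"offset":[0,0,0],"roll":8},{"offset":[0,0,0],"roll":8}])

```text
t: 3.1
tcp_pos: [0.4748, -0.1886, 0.2286]
ee_rot: [[-0.624, 0.781, -0.016], [0.781, 0.624, 0.006], [0.015, -0.009, -1.0]]
ft_force: [1.0, 0.3, -0.3]
grip_width: 0.0856
```

```bash
python3 - <<'E'
from h import *
import cv2,pickle
o=readout.get_obs();im=snapshot("wrist");pickle.dump(o,open("o2.pkl","wb"))
print(o["t"],o["joint_positions"],o["ee_rot"],o["tcp_pos"])
cv2.imwrite("pics/w2.png",im)
E
```

```text
3.1 [ 0.1923  0.4156  0.2055  1.8156 -0.1021  0.9383  1.1166] [[-0.624   0.7812 -0.0163]
 [ 0.7813  0.6242  0.0063]
 [ 0.0152 -0.0088 -0.9998]] [ 0.4748 -0.1886  0.2286]
```

View pics/w2.png

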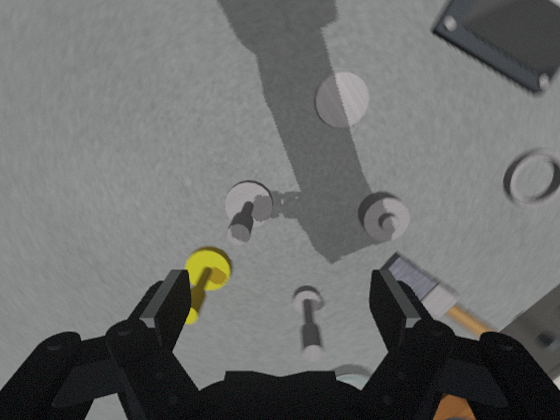

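```bash
python3 - <<'E'
from h import *
import pickle
o=pickle.load(open("o2.pkl","rb"))
h=onz("wrist",(238,234),.105,o);f=onz("wrist",(248.5,202.5),.014,o);print(h,f)
t=np.array([.463,-.238,0]);R=np.array(o["ee_rot"])
print("tool shift",R.T@(t-o["tcp_pos"]))
E
```

```text
[ 0.4635 -0.2385  0.105 ] [ 0.4617 -0.2356  0.014 ]
tool shift [-0.0347 -0.038   0.2284]
```

send_rows(targets=[{"offset":[-0.017,-0.019,0],"roll":0},{"offset":[-0.017,-0.019,0],"roll":0},{"offset":[0,0,0.02],"roll":0},{"offset":[0,0,0.03],"roll":0},{"offset":[0,0,0.03],"roll":0},{"offset":[0,0,0],"roll":0}])

```text
t: 3.75
tcp_pos: [0.4695, -0.231, 0.1465]
ee_rot: [[-0.644, 0.765, -0.012], [0.765, 0.645, 0.01], [0.015, -0.003, -1.0]]
ft_force: [0.1, 0.4, -0.6]
grip_width: 0.0855
```

```bash
python3 - <<'E'
from h import *
import cv2
o=readout.get_obs()
print(o["t"],o["joint_positions"],o["ee_rot"],o["tcp_pos"])
R=np.array(o["ee_rot"]);print("tool shift",R.T@(np.array([.463,-.238,.072])-o["tcp_pos"]))
a=snapshot("scene")[190:350,80:280];b=snapshot("side")[240:400,180:400]
cv2.imwrite("pics/m1.png",np.hstack([cv2.resize(a,(400,320)),cv2.resize(b,(400,300))[:,:] if 0 else cv2.resize(b,(400,320))]))
E
```

```text
3.75 [ 0.2983  0.5375  0.1786  1.883  -0.1393  0.7484  1.2564] [[-0.6444  0.7646 -0.0122]
 [ 0.7645  0.6445  0.0099]
 [ 0.0155 -0.003  -0.9999]] [ 0.4695 -0.231   0.1465]
tool shift [-0.0023 -0.0092  0.0745]
```

View pics/m1.png

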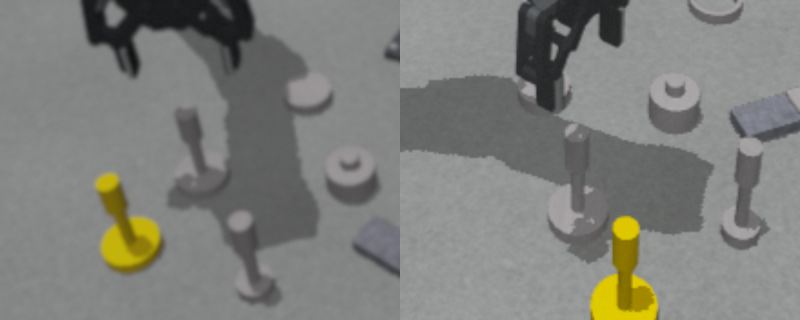

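The fingers straddle the wide holder's head at about (187,115) in the left half of the picture, clear of the yellow and narrow holders. I'll correct by 9 mm and go down.

send_rows(targets=[{"offset":[-0.002,-0.009,0],"roll":0},{"offset":[0,0,0.02],"roll":0},{"offset":[0,0,0.025],"roll":0},{"offset":[0,0,0.025],"roll":0},{"offset":[0,0,0.005],"roll":0}])

```text
t: 4.35
tcp_pos: [0.4726, -0.2451, 0.0828]
ee_rot: [[-0.647, 0.763, 0.014], [0.763, 0.647, -0.004], [-0.012, 0.008, -1.0]]
ft_force: [-0.3, 0.3, -0.7]
grip_width: 0.0855
```

```bash
python3 - <<'E'
from h import *
o=readout.get_obs()
R=np.array(o["ee_rot"]);print("tool shift",R.T@(np.array([.463,-.238,.072])-o["tcp_pos"]),o["tcp_pos"])
E
```

```text
tool shift [ 0.0117 -0.0028  0.0106] [ 0.4726 -0.2451  0.0828]
```

send_rows(targets=[{"offset":[0.011,-0.003,0.005],"roll":0},{"offset":[0,0,0.005],"roll":0},{"offset":[0,0,0],"roll":0}])

```text
t: 4.65
tcp_pos: [0.4657, -0.2415, 0.076]
ee_rot: [[-0.647, 0.763, 0.021], [0.763, 0.647, -0.008], [-0.02, 0.011, -1.0]]
ft_force: [0.2, 0.2, 1.1]
grip_width: 0.0856
```

```bash
python3 - <<'E'
from h import *
o=readout.get_obs()
R=np.array(o["ee_rot"]);print("tool shift",R.T@(np.array([.463,-.238,.072])-o["tcp_pos"]),o["tcp_pos"])
E
```

```text
tool shift [0.0045 0.0002 0.004 ] [ 0.4657 -0.2415  0.076 ]
```

send_rows(targets=[{"offset":[0.005,0,0.004],"roll":0},{"offset":[0.001,0,0],"roll":0}])

```text
t: 4.85
tcp_pos: [0.4635, -0.238, 0.0735]
ee_rot: [[-0.646, 0.763, 0.025], [0.763, 0.647, -0.01], [-0.024, 0.013, -1.0]]
ft_force: [0.5, 0.4, -0.5]
grip_width: 0.0856
```

send_rows(targets=[{"offset":[0,0,0],"roll":0},{"offset":[0,0,0],"roll":0},{"offset":[0,0,0],"roll":0},{"offset":[0,0,0],"roll":0},{"offset":[0,0,0],"roll":0},{"offset":[0,0,0],"roll":0},{"offset":[0,0,0],"roll":0},{"offset":[0,0,0],"roll":0}], gripper=0, grip_force=70)

```text
t: 5.65
tcp_pos: [0.4646, -0.2386, 0.0749]
ee_rot: [[-0.647, 0.762, 0.028], [0.762, 0.647, -0.012], [-0.027, 0.014, -1.0]]
ft_force: [-0.6, 1.1, 1.2]
grip_width: 0.0199
```

```bash
python3 - <<'E'
from h import *
import cv2
o=readout.get_obs()
print(o["tcp_pos"],o["grip_width"],o["ee_rot"])
cv2.imwrite("pics/w3.png",snapshot("wrist"))
E
```

```text
[ 0.4646 -0.2386  0.0749] 0.019945286074862033 [[-0.6467  0.7622  0.0276]
 [ 0.7623  0.6472 -0.0116]
 [-0.0267  0.0136 -0.9996]]
```

View pics/w3.png

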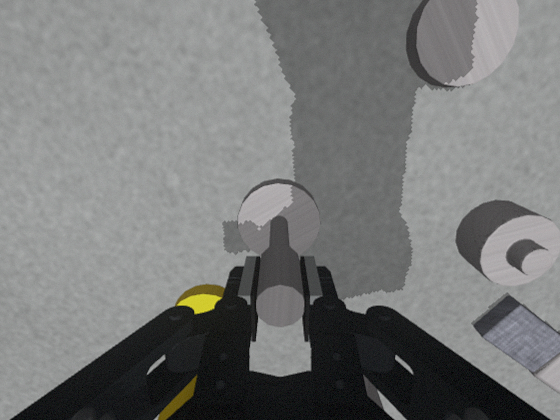

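The holder is gripped: its head sits between the pads at (280,305) and the foot is at (280,218).

send_rows(targets=[{"offset":[0,0,-0.02],"roll":0},{"offset":[0,0,-0.035],"roll":0},{"offset":[0,0,-0.035],"roll":0},{"offset":[0,0,-0.035],"roll":0},{"offset":[0,0,-0.035],"roll":0},{"offset":[0,0,-0.01],"roll":0}], gripper=0)

```text
t: 6.3
tcp_pos: [0.4566, -0.2346, 0.2449]
ee_rot: [[-0.647, 0.762, 0.014], [0.762, 0.647, -0.005], [-0.013, 0.008, -1.0]]
ft_force: [0.4, -1.7, -2.2]
grip_width: 0.0201
```

send_rows(targets=[{"offset":[0.015,0.02,0],"roll":0},{"offset":[0.021,0.029,0],"roll":0},{"offset":[0.021,0.029,0],"roll":0},{"offset":[0.021,0.029,0],"roll":0},{"offset":[0.021,0.029,0],"roll":0},{"offset":[0.021,0.029,0],"roll":0},{"offset":[0.021,0.029,0],"roll":0},{"offset":[0.021,0.029,0],"roll":0},{"offset":[0.015,0.02,0],"roll":0},{"offset":[0,0,0],"roll":0}])

```text
t: 7.3
tcp_pos: [0.5232, 0.068, 0.2304]
ee_rot: [[-0.643, 0.766, -0.008], [0.766, 0.643, -0.006], [0.001, -0.01, -1.0]]
ft_force: [-0.1, 0.5, -2.3]
grip_width: 0.0202
```

```bash
cat > s.py <<'E'
from h import *
import sys
o=readout.get_obs()
R=np.array(o["ee_rot"]);print(o["t"],o["tcp_pos"],o["grip_width"],"z",R[:,2],"F",np.array(o["ft_force"]));print("tool shift",R.T@(np.array([.55,.109,.182])-o["tcp_pos"]))
E
python3 s.py
```

```text
7.3 [0.5232 0.068  0.2304] 0.020237029805980015 z [-0.0079 -0.0058 -1.    ] F [-0.0655  0.4564 -2.3481]
tool shift [0.0141 0.0474 0.0479]
```

send_rows(targets=[{"offset":[0.007,0.024,0],"roll":0},{"offset":[0.007,0.024,0],"roll":0},{"offset":[0,0,0],"roll":0},{"offset":[0,0,0],"roll":0}])

```text
t: 7.7
tcp_pos: [0.5477, 0.1072, 0.2235]
ee_rot: [[-0.642, 0.767, -0.021], [0.767, 0.642, -0.011], [0.005, -0.023, -1.0]]
ft_force: [0.8, -0.7, -2.7]
grip_width: 0.0198
```

```bash
python3 s.py; python3 - <<'E'
from h import *
import cv2
a=snapshot("scene")[100:240,230:370];b=snapshot("side")[100:260,190:350]
cv2.imwrite("pics/m2.png",np.hstack([cv2.resize(a,(400,400)),cv2.resize(b,(400,400))]))
cv2.imwrite("pics/w4.png",snapshot("wrist"))
E
```

```text
7.7 [0.5477 0.1072 0.2235] 0.01981062392937423 z [-0.0207 -0.0114 -0.9997] F [ 0.7968 -0.7148 -2.7247]
tool shift [-0.0003  0.0039  0.0414]
```

View pics/m2.png

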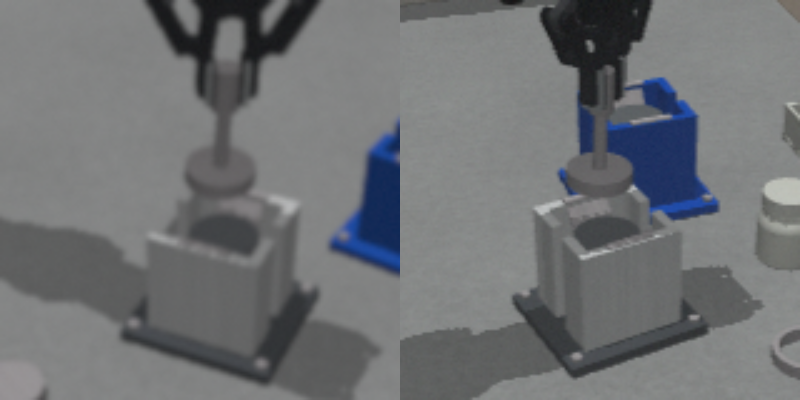

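View pics/w4.png

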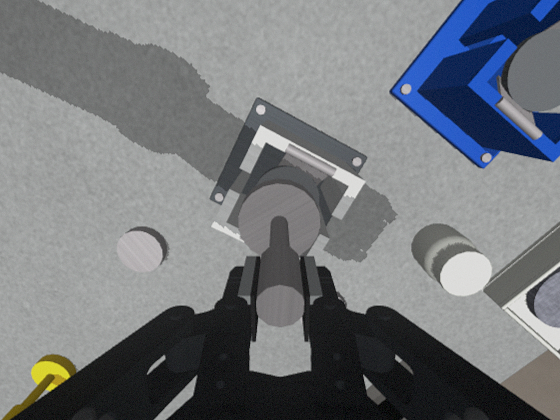

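```bash
python3 - <<'E'
from h import *
o=readout.get_obs();print(o["tcp_pos"],np.array(o["ee_rot"])[:,2])
# crop scene (230,100) scale 400/140; side (190,100) scale 2.5 ; foot top centre
s=(230+221*.35,100+167*.35);d=(190+200*.4,100+168*.4)
print(tri(("scene",s),("side",d)),onz("wrist",(280,217),.163,o))
s=(230+228*.35,100+58*.35)
E
```

```text
[0.5479 0.1071 0.2243] [-0.0193 -0.0105 -0.9998]
[0.5442 0.11   0.1597] [0.5431 0.1107 0.163 ]
```

send_rows(targets=[{"offset":[-0.005,0.004,0],"roll":0},{"offset":[0,0,0.01],"roll":0},{"offset":[0,0,0.01],"roll":0},{"offset":[0,0,0],"roll":0}])

```text
t: 8.25
tcp_pos: [0.5538, 0.1023, 0.2028]
ee_rot: [[-0.638, 0.77, -0.019], [0.77, 0.637, -0.012], [0.003, -0.022, -1.0]]
ft_force: [0.2, -0.3, -1.8]
grip_width: 0.0201
```

```bash
python3 s.py; python3 - <<'E'
from h import *
import cv2
a=snapshot("scene")[100:240,230:370];b=snapshot("side")[100:260,190:350]
cv2.imwrite("pics/m3.png",np.hstack([cv2.resize(a,(400,400)),cv2.resize(b,(400,400))]))
E
```

```text
8.25 [0.5538 0.1023 0.2028] 0.020095497981878624 z [-0.0192 -0.0117 -0.9997] F [ 0.178  -0.3278 -1.7792]
tool shift [0.0075 0.0019 0.0207]
```

View pics/m3.png

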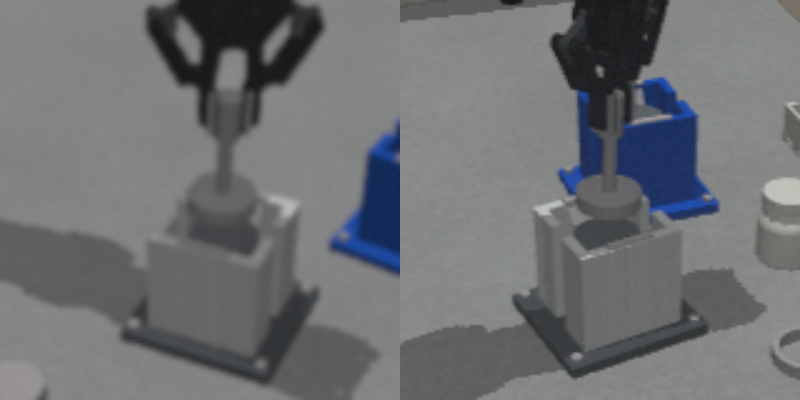

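send_rows(targets=[{"offset":[0.003,0.003,0],"roll":0},{"offset":[0,0,0],"roll":0},{"offset":[0,0,0.006],"roll":0},{"offset":[0,0,0.002],"roll":0}])

```text
t: 8.75
tcp_pos: [0.5555, 0.1081, 0.1965]
ee_rot: [[-0.639, 0.769, -0.014], [0.769, 0.639, -0.01], [0.002, -0.018, -1.0]]
ft_force: [0.8, 0.3, -2.3]
grip_width: 0.02
```

```bash
python3 s.py; python3 - <<'E'
from h import *
import cv2
a=snapshot("scene")[100:240,230:370];b=snapshot("side")[100:260,190:350]
cv2.imwrite("pics/m4.png",np.hstack([cv2.resize(a,(400,400),interpolation=2),cv2.resize(b,(400,400),interpolation=2)]))
cv2.imwrite("pics/w5.png",snapshot("wrist")[60:300,150:410])
E
```

```text
8.75 [0.5555 0.1081 0.1965] 0.020016721707954162 z [-0.0145 -0.01   -0.9998] F [ 0.8007  0.2946 -2.34  ]
tool shift [ 0.0042 -0.0034  0.0146]
```

View pics/m4.png

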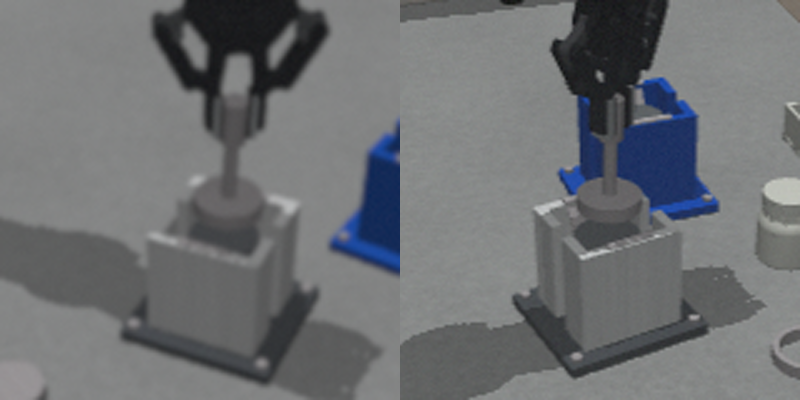

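View pics/w5.png

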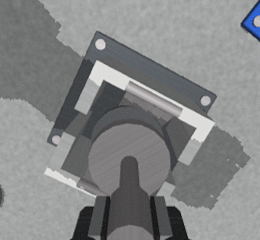

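send_rows(targets=[{"offset":[0.001,-0.001,0.006],"roll":0},{"offset":[0.001,0,0.008],"roll":0},{"offset":[0,0,0.006],"roll":0},{"offset":[0,0,0],"roll":0}])

```text
t: 9.3
tcp_pos: [0.5532, 0.1083, 0.1752]
ee_rot: [[-0.638, 0.77, -0.014], [0.77, 0.638, -0.01], [0.001, -0.017, -1.0]]
ft_force: [0.7, 0.2, -2.4]
grip_width: 0.0202
```

```bash
python3 s.py; python3 - <<'E'
from h import *
import cv2
a=snapshot("scene")[100:240,230:370];b=snapshot("side")[100:260,190:350]
cv2.imwrite("pics/m5.png",np.hstack([cv2.resize(a,(400,400),interpolation=2),cv2.resize(b,(400,400),interpolation=2)]))
E
```

```text
9.3 [0.5532 0.1083 0.1752] 0.020182497329944583 z [-0.014  -0.0103 -0.9998] F [ 0.6993  0.1579 -2.3591]
tool shift [ 0.0026 -0.0021 -0.0068]
```

View pics/m5.png

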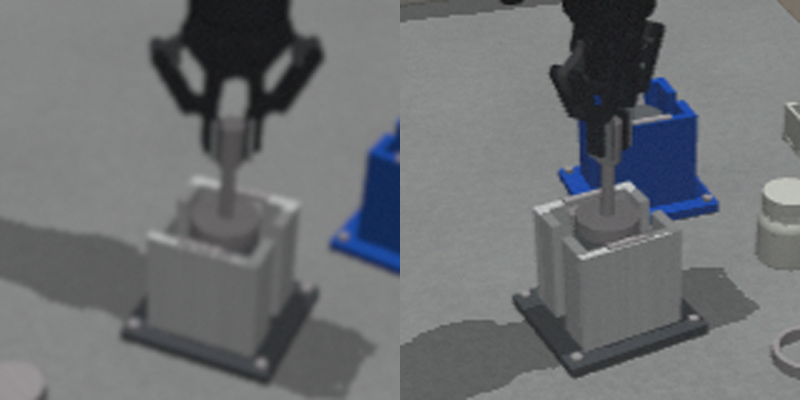

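The foot is inside the mouth: left half (225,220), right half (608,222). The rim is visible all round. Pushing next.

send_rows(targets=[{"offset":[0,0,0.007],"roll":0},{"offset":[0,0,0.007],"roll":0},{"offset":[0,0,0.007],"roll":0},{"offset":[0,0,0.007],"roll":0}], grip_force=110)

```text
t: 9.8
tcp_pos: [0.555, 0.1084, 0.1524]
ee_rot: [[-0.638, 0.77, -0.008], [0.77, 0.638, -0.008], [-0.001, -0.011, -1.0]]
ft_force: [-4.2, 0.0, 10.2]
grip_width: 0.0196
```

```bash
python3 s.py
```

```text
9.8 [0.555  0.1084 0.1524] 0.01960909676501871 z [-0.0078 -0.008  -0.9999] F [-4.2375  0.0403 10.2099]
tool shift [ 0.0036 -0.0038 -0.0296]
```

send_rows(targets=[{"offset":[0.001,-0.001,0.008],"roll":0},{"offset":[0.001,-0.001,0.008],"roll":0},{"offset":[0.001,-0.001,0.008],"roll":0}])

```text
t: 10.1
tcp_pos: [0.5539, 0.1086, 0.1346]
ee_rot: [[-0.637, 0.771, 0.002], [0.77, 0.637, -0.006], [-0.006, -0.002, -1.0]]
ft_force: [-3.0, -0.4, 11.6]
grip_width: 0.0196
```

```bash
python3 s.py
```

```text
10.1 [0.5539 0.1086 0.1346] 0.019580213764380208 z [ 0.0018 -0.0059 -1.    ] F [-2.987 -0.351 11.637]
tool shift [ 0.0025 -0.0029 -0.0474]
```

send_rows(targets=[{"offset":[0.001,-0.001,0.006],"roll":0},{"offset":[0,0,0.006],"roll":0},{"offset":[0,0,0.004],"roll":0}])

```text
t: 10.4
tcp_pos: [0.5537, 0.1085, 0.1248]
ee_rot: [[-0.637, 0.771, 0.006], [0.771, 0.637, -0.005], [-0.007, 0.002, -1.0]]
ft_force: [-5.5, 0.3, 12.8]
grip_width: 0.019
```

```bash
python3 s.py
```

```text
10.4 [0.5537 0.1085 0.1248] 0.01903835386385281 z [ 0.0063 -0.0045 -1.    ] F [-5.45    0.2748 12.8073]
tool shift [ 0.0024 -0.0024 -0.0572]
```

send_rows(targets=[{"offset":[0,0,0.005],"roll":0},{"offset":[0,0,0.004],"roll":0}])

```text
t: 10.6
tcp_pos: [0.5536, 0.1085, 0.1199]
ee_rot: [[-0.638, 0.77, 0.007], [0.77, 0.638, -0.004], [-0.007, 0.003, -1.0]]
ft_force: [-4.2, -0.6, 14.4]
grip_width: 0.0197
```

```bash
python3 s.py; python3 - <<'E'
from h import *
import cv2
a=snapshot("scene")[100:240,230:370];b=snapshot("side")[100:260,190:350]
cv2.imwrite("pics/m6.png",np.hstack([cv2.resize(a,(400,400),interpolation=2),cv2.resize(b,(400,400),interpolation=2)]))
E
```

```text
10.6 [0.5536 0.1085 0.1199] 0.019702307324600495 z [ 0.007  -0.0035 -1.    ] F [-4.2118 -0.5644 14.4344]
tool shift [ 0.0023 -0.0023 -0.0621]
```

View pics/m6.png

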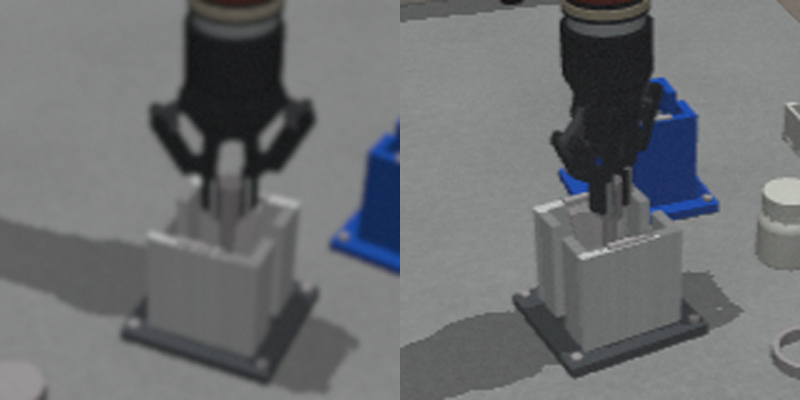

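send_rows(targets=[{"offset":[0,0,0.002],"roll":0},{"offset":[0,0,-0.004],"roll":0},{"offset":[0,0,-0.004],"roll":0},{"offset":[0,0,-0.003],"roll":0},{"offset":[0,0,0],"roll":0}])

```text
t: 11.2
tcp_pos: [0.5528, 0.1088, 0.1347]
ee_rot: [[-0.638, 0.77, 0.008], [0.77, 0.638, -0.002], [-0.007, 0.005, -1.0]]
ft_force: [0.8, 0.1, -3.3]
grip_width: 0.0192
```

```bash
python3 s.py
```

```text
11.2 [0.5528 0.1088 0.1347] 0.019152125608464528 z [ 0.0081 -0.0021 -1.    ] F [ 0.7811  0.1206 -3.3389]
tool shift [ 0.0017 -0.0018 -0.0473]
```

The force on the tool fell from +14 N to −3 N at about 34 mm of travel, so the catches are holding the spring. Time to release.

send_rows(targets=[{"offset":[0,0,0],"roll":0},{"offset":[0,0,0],"roll":0},{"offset":[0,0,0],"roll":0},{"offset":[0,0,0],"roll":0},{"offset":[0,0,0],"roll":0},{"offset":[0,0,0],"roll":0}], gripper=70)

```text
t: 11.8
tcp_pos: [0.5546, 0.1085, 0.1351]
ee_rot: [[-0.638, 0.77, 0.011], [0.77, 0.638, -0.002], [-0.008, 0.007, -1.0]]
ft_force: [0.7, 0.4, 0.8]
grip_width: 0.0598
```

send_rows(targets=[{"offset":[0,0,-0.01],"roll":0},{"offset":[0,0,-0.02],"roll":0},{"offset":[0,0,-0.03],"roll":0},{"offset":[0,0,-0.03],"roll":0},{"offset":[0,0,-0.03],"roll":0},{"offset":[0,0,-0.02],"roll":0},{"offset":[0.03,0,0],"roll":0},{"offset":[0.03,0,0],"roll":0},{"offset":[0,0,0],"roll":0}])

```text
t: 12.7
tcp_pos: [0.515, 0.1552, 0.2872]
ee_rot: [[-0.635, 0.773, 0.018], [0.773, 0.635, -0.0], [-0.011, 0.014, -1.0]]
ft_force: [0.4, -0.2, -0.7]
grip_width: 0.0596
```

```bash
python3 s.py; python3 - <<'E'
from h import *
import cv2
A=snapshot("scene");B=snapshot("side")
cv2.imwrite("pics/full.png",np.hstack([cv2.resize(A,(400,300)),cv2.resize(B,(400,300))]))
a=A[120:240,250:370];b=B[130:250,210:330]
cv2.imwrite("pics/m7.png",np.hstack([cv2.resize(a,(400,400),interpolation=2),cv2.resize(b,(400,400),interpolation=2)]))
E
```

```text
12.7 [0.515  0.1552 0.2872] 0.05963991820926038 z [ 0.0177 -0.     -0.9998] F [ 0.4274 -0.2366 -0.7497]
tool shift [-0.0567 -0.0037  0.1058]
```

View pics/m7.png

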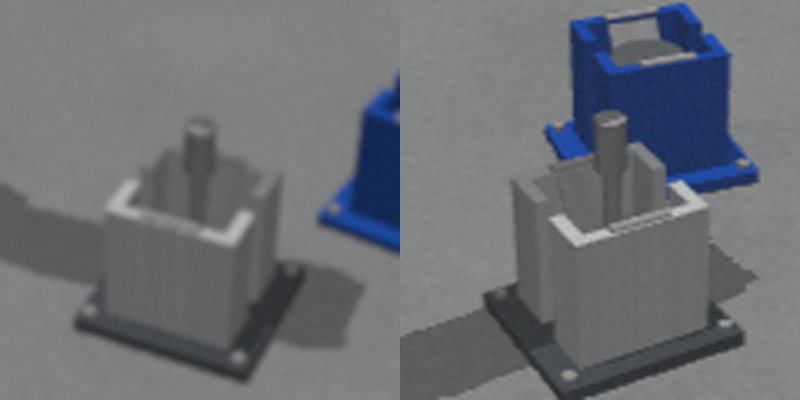

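View pics/full.png

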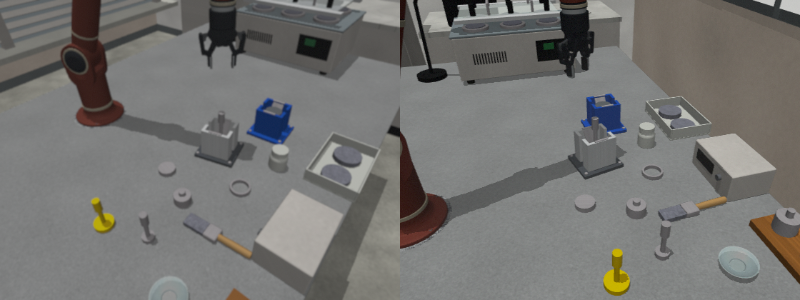

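```bash
python3 - <<'E'
from h import *
print(tri(("scene",(310,157.8)),("side",(273,165.3))), "bottom", tri(("scene",(250+200*.3,120+165*.3)),("side",(210+210*.3,130+165*.3))))
from rig import job
E
```

```text
[0.551  0.1107 0.1634] bottom [0.5506 0.1128 0.1278]
```

```bash
python3 -c "
from rig import job
print(job.job_done())"
```

```text
the job is handed in; nothing more can be done
None
```

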